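# Change the dust extraction over to the wide bench inlet

## Robot

A 6-joint arm with a two-finger parallel gripper is mounted at the origin on a cart in front of the work surface, level with it; the furniture and walls round the work are solid. World frame = base frame: x ahead of the robot, y to its left, z up, the work surface at z = 0. Lengths are in m, angles in rad, forces in N, time in s.
With the tool pointing down it reaches from about 0.3 to 0.775 m from the base axis. Payload 14.6 kg.
Tool frame: the origin (TCP) lies at the very end of the fingers, on their centre line; the grasp point (between the pads) lies 19 mm behind it; z points along the fingers, y is the line along which they close (so a half turn about z gives the same grasp; the last joint's range is limited). The gripper opens to 94 mm and grips with 3 to 60 N. Pads are 16 mm wide; open, the fingers measure 119 mm over their backs; the gripper's body (75 mm by 177 mm) begins 78 mm behind the grasp point.
Start: joints at [-1.222, 0.3, 1.521, -0, 1.321, -0.067], TCP at [0.222, -0.503, 0.205] pointing down, gripper open.
Joint ranges: [-3.03, 3.03], [-0.79, 2.21], [0.23, 2.52], [-1.04, 4.18], [0, 3.07], [-2.55, 2.55]. Speed limits (rad/s): [2.22, 2.22, 2.57, 3.14, 3.14, 3.14].

## Interface

Orientations are given as [roll, pitch, yaw] about the fixed x, y, z axes, in that order (R = Rz(yaw) Ry(pitch) Rx(roll)).
In Python, from station import ctrl gives the robot as it stands.
- The arm moves only by the tool move_arm, never from a script. Its argument "increments" is a list of rows, each a list of 7 numbers: the opening, from 0 (shut) to 1 (fully open), then the shift along the tool's x, y, z in units of 50 mm (1.0 is 50 mm), then the turn, a rotation vector about the tool's x, y, z in rad. In form: [[claw, tx, ty, tz, rx, ry, rz], ...]. A call has 1 to 20 rows; each row shifts and turns the commanded pose from where the row before left it, along the tool's axes as they then stand; what a row does not reach is not made up. A row lasts 1/10 s, in which the tool goes at most 50 mm and 8.59 degrees, less where a joint would pass 70% of its speed; a pose out of reach is approached as far as the arm can. A call is refused whole if a number of a shift passes 1 or a number of a turn 0.15, either way. A call with a gripper value outside its range is refused whole. The fingers move at their own pace and stop on an object; "force" is the grip in N (left out, the last holds). Time passes only in rows, so rows that do not move let the fingers close. It gives the time, the measured TCP pose, the force, the opening and the grip force at its end, in the units of the state.
- ctrl.get_obs(): the state, without advancing time (a new reading comes with each control period).
- ctrl.camera(name): name is "side" or "top" or "wrist"; returns a dict with "color" (384x512x3 uint8, blue, green, red), "K" (3x3 intrinsics, pixels), "pose" (4x4, takes a point from camera to world coordinates); the wrist camera has in their place "tool_from_camera" (4x4, takes a point from camera to tool coordinates, whose origin is the TCP and whose axes are the flange's). Camera axes: x right, y down, z forward; pixel columns grow to the right and rows downward; lengths in m; the calibration is good to about 2 mm. A picture is of the moment at which its call begins: read the wrist's pose just before it. There is no depth.
- ctrl.hand_in(): hands the job in; it is judged then, once.
Trained networks look in a picture, given as the dict that the camera call returned (one of the last four; its "shot" number tells which), for a name from the list of things; names that differ only in an ending like _2 or _b are one class to them, and where a whole thing is asked for, a point or a joint stands for the part that bears it (a point fixed in the world has none). Each returns a list of dicts, best first, with "conf" (0 to 1); they miss things now and then, are a little off and sometimes report something else, mostly with a low value. They report only what shows in the picture. A call takes as long as a camera call. They do not tell look-alikes from the thing itself.
- ctrl.cut_out(name, picture): "mask" (384x512 bool, what is visible of it) and "centre" ([row, column] in pixels, amid what is visible of it).
The state is a dict: "time_s": time; "qpos": joint angles; "joint_vel": joint speeds; "tau": joint torques, N m; "ee_pos": TCP position; "eef_rot": TCP orientation; "force": force on the tool from outside, world axes, zero at the start; "moment": the same for the moment, N m; "grip_width": finger opening in m; "grip_force": force on a finger pad.
Only numpy, scipy, OpenCV 4.12 (cv2) and the standard library are available. Lean on these libraries where they do the work, as an engineer would, in place of code of your own. Each camera call takes 0.05 s, during which the arm holds its last target. There are 200 camera calls.

## Task

Change the dust extraction over from the narrow bench inlet to the wide one: slide the wide inlet's damper fully open, take the oak offcut off the narrow inlet's grille and lay it in the scrap tray, and slide the narrow inlet's damper fully shut. The fan is running, so the wide damper must be fully open before the narrow one is shut. Leave the glue bottle, the spray can and the tape measure standing where they are.

Things in the scene. Friction and masses are not known exactly. Their poses are not given: they have to be found in the camera images.
- wide_inlet: Bench dust inlet with the wider mouth, screwed down: plywood box 155 x 310 mm (x by y) whose face slopes at 35 degrees, low edge towards its front (-x, robot side). Origin at bench level under the face's middle, which is at (0, 0, 0.072) m; z up. Flush steel grille: 104 x 125 mm, y -0.133 to -0.008. Aluminium rails 8 mm high round the face (end rails' inner edges y = +-0.145).
- wide_duct (a point): Middle of the round metal duct above the wide inlet: horizontal, 43 mm radius, 260 mm long along y (axes as the inlet's); at x = 0.030, z = 0.232 m of the inlet. It overhangs the damper and its grip, so no tool can come straight down there: lean the tool about 35 degrees, to point square at the face.
- narrow_inlet: Bench dust inlet with the narrower mouth, of the same build and axes, but mirrored: 155 x 250 mm, flush grille 104 x 85 mm, y from 0.008 to 0.093. Rails 8 mm high; end rails' inner edges at y = +-0.115, lower rail's inner edge 62 mm down the slope from the face's middle.
- narrow_duct (a point): Middle of the like duct above the narrow inlet: 43 mm radius, 200 mm long along y, same place over the inlet. It overhangs the grip and the offcut: lean the tool as at the wide inlet.
- wide_damper (a joint): Opening of the wide inlet's damper, m: 0 = shut (end stop), 0.135 = fully open (end stop). It slides along the inlet's +y to open, with about 4 N of friction, and stays where it is left; starts shut or nearly so.
- narrow_damper (a joint): Opening of the narrow inlet's damper, m: 0 = shut (end stop), 0.095 = fully open (end stop). It slides along the inlet's -y to open (+y to shut), with about 4 N of friction, and stays where it is left; starts open for the most part. It cannot shut while the offcut lies on the grille.
- wide_damper_grip (a point): Point in the black bar grip of the wide damper, on a steel plate 120 x 135 x 3 mm. Axes: x up the slope, y along the slide (= inlet's y), z square out of the face. The bar is 45 mm along x, 18 mm thick along y (grasp across this) and its top is 13.5 mm above this point along z; the plate's top is 22.5 mm, the face 27 mm below this point.
- narrow_damper_grip (a point): The same point and axes on the narrow damper's like grip; plate 120 x 95 x 3 mm.
- offcut: Oak offcut 40 x 110 x 22 mm (its x, y, z), 60 to 110 g, origin at the centre of its underside. It starts lying flat on the narrow inlet's grille with its length up and down the slope, resting on the lower rail, under the duct.
- scrap_tray: Open plywood tray 100 x 170 mm, 40 mm high, walls and floor 6 mm, fixed on the bench; origin at the centre of its underside, length along its y.
- bottle: Glue bottle standing on the bench, 65 mm across, 184 mm high, origin under its centre; bystander.
- can: Spray can standing on the bench, 67 mm across, 236 mm high, origin under its centre; bystander.
- measure: Tape measure, 37 x 93 x 64 mm high, origin under its centre; bystander.
Mind the look-alikes: they are no part of the job. Leave any orange look-alike of the scrap_tray alone.

How it is judged:
On the way, in this order (a step that is already met when the one before it is completed fails the run):
1. the wide inlet's damper is fully open (value of joint wide_damper above 0.131 m), for 0.2 s.
2. then the narrow inlet's damper is fully shut (value of joint narrow_damper below 0.004 m), for 0.2 s.
At the end, for the whole second after the job is handed in: The wide damper stands within 4 mm of its open stop, the narrow damper within 4 mm of its shut stop, and the offcut lies at rest inside the scrap tray (its origin within the tray's walls and below 45 mm) (value of joint wide_damper above 0.131 m and value of joint narrow_damper below 0.004 m and x of offcut in the frame of scrap_tray between -0.045 and 0.045 m and y of offcut in the frame of scrap_tray between -0.08 and 0.08 m and height (world z) of offcut below 0.045 m and linear speed of offcut below 0.02 m/s); the robot touches nothing.
It fails at once if the glue bottle is shifted more than 30 mm or tipped (distance of bottle from where it was at the start of the episode above 0.03 m or angle between bottle's own z axis and vertical above 0.5 rad).
It fails at once if the spray can is shifted more than 30 mm or tipped (distance of can from where it was at the start of the episode above 0.03 m or angle between can's own z axis and vertical above 0.5 rad).
It fails at once if the tape measure is shifted more than 30 mm or tipped (distance of measure from where it was at the start of the episode above 0.03 m or angle between measure's own z axis and vertical above 0.5 rad).
It also fails if it takes over 72 s, if anything falls off the work surface, if the arm or the gripper's body presses on something with over 40 N, if the wrist force passes 120 N, or if a joint passes its speed limit or range.

## Working session

There is one attempt and no reset: what is moved stays moved. The work goes in short steps, Python scripts to look and compute and a tool call to move; the robot and the scene stay as the last step left them, time stands still between calls to the robot, and variables do not carry over. Pictures are saved under pics/ and viewed, at most 11 in all, crops included, and the job is handed in when it is done.

Besides the shell and the picture viewer there is one more tool, called after "Request:" as a command line: name --pt "numbers of a row" for each row, then --argument value for the rest. move_arm: Moves the arm, as the interface text tells. Its arguments: {"type":"object","properties":{"increments":{"type":"array","items":{"type":"array","items":{"type":"number"}}},"force":{"type":"number"}},"required":["increments"]}

```bash
mkdir -p pics
cat > h.py <<'E'
import numpy as np, cv2, sys
from station import ctrl
def ray(p,uv):
    d=np.linalg.inv(p["K"])@np.array([uv[0],uv[1],1.]); R=p["pose"][:3,:3]
    return p["pose"][:3,3], R@d/np.linalg.norm(d)
def onz(p,uv,z):
    o,d=ray(p,uv); return o+d*(z-o[2])/d[2]
def tri(rs):
    A=np.zeros((3,3));b=np.zeros(3)
    for o,d in rs:
        P=np.eye(3)-np.outer(d,d);A+=P;b+=P@o
    x=np.linalg.solve(A,b); return x,[np.linalg.norm((np.eye(3)-np.outer(d,d))@(x-o)) for o,d in rs]
E
python3 - <<'E'
from h import *
P={}
for c in("top","side"):
    p=ctrl.camera(c);P[c]=p
    print(c,p["pose"].round(3).tolist(),p["K"].round(1).tolist())
    for n in ["wide_inlet","narrow_inlet","wide_damper_grip","narrow_damper_grip","offcut","scrap_tray","bottle","can","measure"]:
        for r in ctrl.cut_out(n,p)[:3]:
            m=r["mask"]; ys,xs=np.nonzero(m)
            print(n,round(r["conf"],2),np.round(r["centre"]),m.sum(),xs.min(),xs.max(),ys.min(),ys.max())
im=np.vstack([P[c]["color"] for c in P])
cv2.imwrite("pics/a.png",P["top"]["color"]);cv2.imwrite("pics/b.png",P["side"]["color"])
import pickle;pickle.dump(P,open("P.pkl","wb"))
E
```

```text
top [[0.027, -0.99, 0.138, 0.271], [-1.0, -0.028, -0.004, -0.014], [0.008, -0.138, -0.99, 2.003], [0.0, 0.0, 0.0, 1.0]] [[499.2, 0.0, 259.9], [0.0, 499.2, 187.5], [0.0, 0.0, 1.0]]
wide_inlet 0.98 [157. 209.] 3746 169 252 129 187
wide_inlet 0.26 [172. 227.] 646 210 245 157 181
narrow_inlet 0.73 [163. 297.] 2768 263 328 140 189
wide_damper_grip 0.94 [172. 224.] 722 209 246 156 182
narrow_damper_grip 0.64 [170. 300.] 430 292 315 164 183
offcut 0.78 [178. 281.] 213 275 285 166 186
offcut 0.68 [176. 300.] 423 292 315 164 183
scrap_tray 0.91 [218. 245.] 1147 222 267 202 232
scrap_tray 0.91 [229. 304.] 1117 284 330 211 245
scrap_tray 0.61 [155. 361.] 1171 338 385 142 172
bottle 0.6 [210. 151.] 314 142 163 199 216
can 0.59 [206. 358.] 462 345 373 196 218
can 0.29 [160. 297.] 2763 263 328 140 189
measure 0.47 [214. 196.] 191 185 207 208 218
side [[-0.894, -0.149, 0.422, -0.142], [-0.448, 0.318, -0.836, 1.361], [-0.01, -0.936, -0.352, 0.747], [0.0, 0.0, 0.0, 1.0]] [[484.8, 0.0, 263.9], [0.0, 484.8, 191.5], [0.0, 0.0, 1.0]]
wide_inlet 0.79 [226. 204.] 7037 161 258 162 279
narrow_inlet 0.79 [192. 255.] 2804 233 292 141 232
narrow_inlet 0.53 [280. 228.] 1224 215 241 243 308
wide_damper_grip 0.64 [228. 229.] 1034 205 250 208 245
narrow_damper_grip 0.66 [195. 272.] 435 254 285 184 210
narrow_damper_grip 0.44 [226. 229.] 951 205 250 208 244
narrow_damper_grip 0.25 [268. 258.] 466 250 271 256 283
offcut 0.88 [203. 259.] 275 248 273 194 216
scrap_tray 0.97 [246. 289.] 1252 265 315 227 263
scrap_tray 0.58 [186. 284.] 260 271 293 178 195
scrap_tray 0.57 [221. 326.] 897 303 349 205 233
bottle 0.92 [281. 229.] 1233 215 241 244 308
bottle 0.15 [270. 261.] 413 250 270 257 282
can 0.73 [244. 289.] 1262 265 316 227 262
can 0.61 [173. 327.] 991 316 334 146 205
measure 0.62 [192. 257.] 2721 235 291 142 233
```

View pics/a.png

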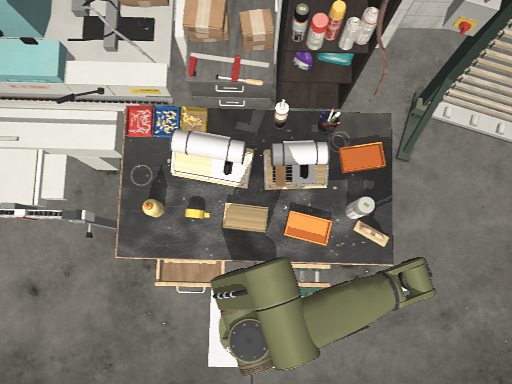

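View pics/b.png

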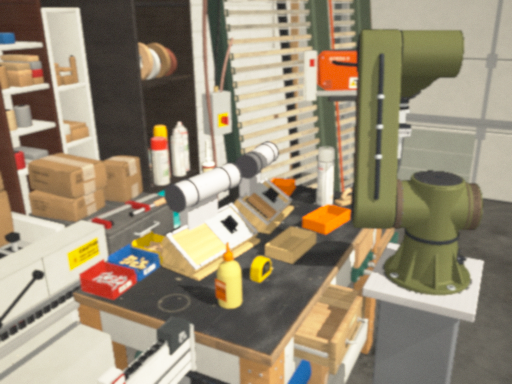

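Top view: the wide inlet is at (209,157) and the narrow inlet at (297,163). The offcut is near (281,178). There are three tray candidates: plywood (245,218), orange (308,228) and orange (362,157). The plywood one fits the description, because the orange trays are look-alikes. I'll confirm with an enlarged crop.

Run:
```python
from h import *
import pickle
P=pickle.load(open("P.pkl","rb"))
c=P["top"]["color"][125:240,165:335]; cv2.imwrite("pics/c.png",cv2.resize(c,None,fx=4.7,fy=4.7,interpolation=cv2.INTER_CUBIC))
c=P["side"]["color"][140:285,155:325]; cv2.imwrite("pics/d.png",cv2.resize(c,None,fx=4,fy=4,interpolation=cv2.INTER_CUBIC))
```

```text
(no output)
```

View pics/c.png

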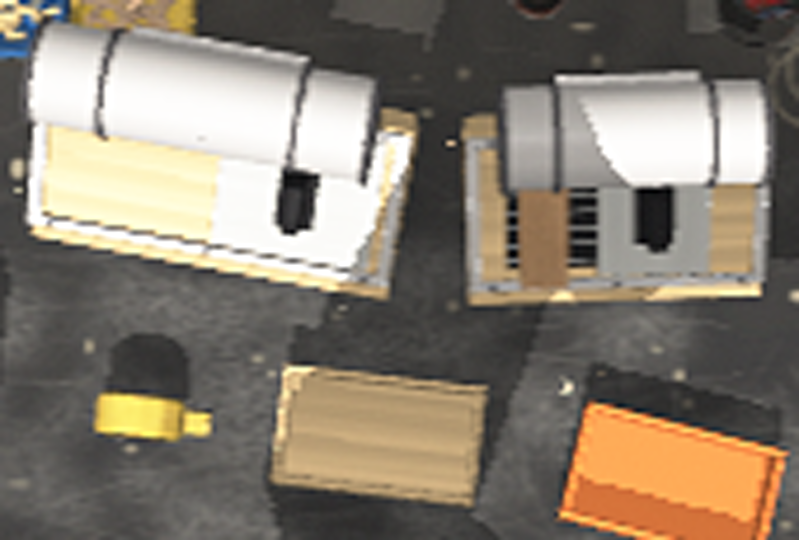

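View pics/d.png

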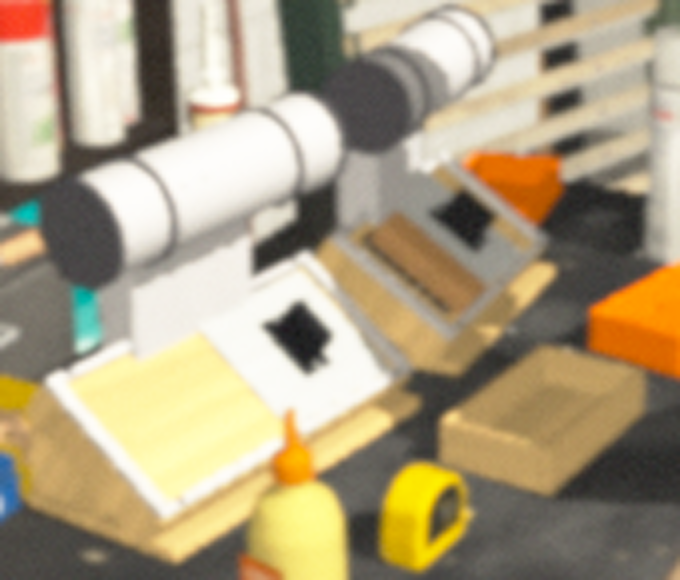

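The crop confirms the plywood tray at top pixel (245,218). It is open and next to the yellow measure at (196,212); the orange ones are ruled out. Next I'll fit the inlet poses from the rail corners in both views.

```bash
cat >> h.py <<'E'
S,C=np.sin(np.radians(35)),np.cos(np.radians(35))
def face(q,u,v,w):
    l=np.array([u*C-w*S,v,.072+u*S+w*C]); c,s=np.cos(q[2]),np.sin(q[2])
    return np.array([q[0]+c*l[0]-s*l[1],q[1]+s*l[0]+c*l[1],l[2]])
def proj(p,X):
    T=np.linalg.inv(p["pose"]); x=p["K"]@(T[:3,:3]@X+T[:3,3]); return x[:2]/x[2]
E
python3 - <<'E'
from h import *
import pickle
from scipy.optimize import least_squares
P=pickle.load(open("P.pkl","rb"))
t=lambda a,b:("top",(165+a/4.7-.4,125+b/4.7-.4)); s=lambda a,b:("side",(155+a/4-.4,140+b/4-.4))
r=.008
L={"wide":[((-.072,.155,r),t(30,230)),((-.062,.145,r),t(46,215)),((-.062,-.145,r),t(357,270)),((-.072,.155,r),s(168,515)),((-.072,-.155,r),s(408,368)),((.072,.155,r),s(58,380)),((.072,-.155,r),s(310,254))],
"narrow":[((-.062,.115,r),t(487,272)),((-.062,-.115,r),t(752,275)),((-.072,.125,r),s(450,335)),((-.072,-.125,r),s(546,240)),((.072,.125,r),s(335,238))]}
G={"wide":[t(297,230),s(300,335)],"narrow":[t(655,247),s(466,222)]}
for k in L:
    f=lambda q:np.concatenate([proj(P[c],face(q,*X))-uv for X,(c,uv) in L[k]])
    o=least_squares(f,[.6,.1 if k=="wide" else -.15,0],loss="soft_l1")
    q=o.x;print(k,q.round(4),f(q).round(1).reshape(-1,2).tolist())
    # grip centre from side: plane w=.0405 top
    for c,uv in G[k]:
        g=least_squares(lambda a:proj(P[c],face(q,a[0],a[1],.0405))-uv,[0,0]).x; print(" ",c,"u,v",g.round(4))
    if k=="narrow":
        for uv in (t(543,270),):
            g=least_squares(lambda a:proj(P["top"],face(q,a[0],a[1],.022))-uv[1],[0,0]).x; print(" off",g.round(4))
cs=[onz(P["top"],t(*a)[1],.04)[:2] for a in((285,365),(488,385),(473,505),(272,485))]
cs=np.array(cs);print(cs.round(3),cs.mean(0),np.linalg.norm(cs-np.roll(cs,1,0),axis=1)); d=cs[0]-cs[1]; print("tray y axis",d/np.linalg.norm(d))
for n,uv,h in(("bottle",(152,208),.16),("can",(365,203),.236),("meas",(196,211),.064)): print(n,onz(P["top"],uv,h).round(3))
print(ctrl.get_obs()["eef_rot"],ctrl.get_obs()["ee_pos"])
E
```

```text
wide [ 0.6374  0.1735 -0.1419] [[-0.4, -1.0], [-1.2, 0.3], [4.5, 0.8], [0.9, 0.8], [2.1, -0.3], [-2.7, -0.7], [-1.3, -1.3]]
  top u,v [-0.0181 -0.0753]
  side u,v [-0.0074 -0.0421]
narrow [ 0.6238 -0.1624  0.051 ] [[-1.0, 0.9], [0.5, -1.1], [0.3, 0.2], [1.1, -0.1], [-1.5, -1.9]]
  top u,v [-0.0224 -0.0267]
  side u,v [-0.0088  0.0121]
 off [-0.0505  0.0647]
[[ 0.483  0.114]
 [ 0.471 -0.057]
 [ 0.37  -0.047]
 [ 0.382  0.121]] [0.42640518 0.03247764] [0.10121452 0.17146926 0.10136699 0.16859201]
tray y axis [0.07091012 0.99748271]
bottle [0.441 0.376 0.16 ]
can [ 0.473 -0.397  0.236]
meas [0.443 0.225 0.064]
[-3.14155651e+00  7.34273608e-06  4.15796644e-01] [ 0.22213269 -0.50313077  0.20543405]
```

```bash
cat >> h.py <<'E'
from scipy.spatial.transform import Rotation as Ro
def Rt(yaw,tilt=np.radians(35)): return (Ro.from_euler("z",yaw)*Ro.from_euler("x",np.pi)*Ro.from_euler("y",tilt)).as_matrix()
def plan(X,R):
    o=ctrl.get_obs(); R0=Ro.from_euler("xyz",o["eef_rot"]).as_matrix()
    print("rotvec(tool)",Ro.from_matrix(R0.T@R).as_rotvec().round(4),"then shift/50mm in target axes",(R.T@(X-o["ee_pos"])/.05).round(2),"F",np.round(o["force"],1))
W=np.array([.6374,.1735,-.1419]);N=np.array([.6238,-.1624,.051])
E
python3 - <<'E'
from h import *
print(Rt(.05)); plan(face(N,-.06,.02,.2),Rt(N[2])); o=ctrl.get_obs();print(Rt(.416,0)-Ro.from_euler("xyz",o["eef_rot"]).as_matrix())
p=ctrl.camera("wrist");print(p["tool_from_camera"].round(3).tolist())
E
```

```text
[[ 8.18128318e-01  4.99791693e-02  5.72859615e-01]
 [ 4.09405387e-02 -9.98750260e-01  2.86668738e-02]
 [ 5.73576436e-01  1.21430643e-16 -8.19152044e-01]]
rotvec(tool) [-0.1114  0.604   0.3533] then shift/50mm in target axes [ 4.13 -6.8   2.99] F [0.2 0.2 0.5]
[[-8.21583298e-05  1.86021451e-04  2.13147884e-05]
 [ 1.86020955e-04  8.21578642e-05 -3.00949634e-05]
 [ 7.34273608e-06  3.61401612e-05 -6.80013601e-10]]
[[0.0, -0.968, -0.25, 0.073], [1.0, -0.0, 0.0, 0.0], [-0.0, -0.25, 0.968, -0.18], [0.0, 0.0, 0.0, 1.0]]
```

Request:
move_arm --pt "1 0.7 -0.45 -0.12 0 0 0" --pt "1 0.7 -0.45 -0.12 0 0 0" --pt "1 0.7 -0.45 -0.12 0 0 0" --pt "1 0.7 -0.45 -0.12 0 0 0" --pt "1 0.7 -0.45 -0.12 0 0 0" --pt "1 0.7 -0.45 -0.12 0 0 0" --pt "1 0.7 -0.45 -0.12 0 0 0" --pt "1 0.7 -0.45 -0.12 0 0 0" --pt "1 0.7 -0.45 -0.12 0 0 0" --pt "1 0.7 -0.45 -0.12 0 0 0" --pt "1 0 0 0 0 0 0"

```text
time_s: 2.15
ee_pos: [0.4533, -0.1528, 0.2662]
eef_rot: [3.141, -0.001, 0.42]
force: [0.2, -0.2, 0.7]
grip_width: 0.094
grip_force: 0.0
```

Request:
move_arm --pt "0.6 0 0 0 0 0 -0.146" --pt "0.6 0 0 0 0 0 -0.146" --pt "0.6 0 0 0 0 0 -0.146" --pt "0.6 0 0 0 0 0 -0.146" --pt "0.6 0 0 0 0 0 -0.146" --pt "0.6 0 0 0 0 0 -0.146" --pt "0.6 0 0 0 0 0 -0.146" --pt "0.6 0 0 0 0 0 -0.146" --pt "0.6 0 0 0 0 0 -0.146" --pt "0.6 0 0 0 0 0 -0.146" --pt "0.6 0 0 0 0 0 -0.146" --pt "0.6 0 0 0 0 0 -0.146" --pt "0.6 0 0 0 0 0 -0.146" --pt "0.6 0 0 0 0 0 -0.146" --pt "0.6 0 0 0 0 0 -0.146" --pt "0.6 0 0 0 0 0 -0.146" --pt "0.6 0 0 0 0 0 -0.146" --pt "0.6 0 0 0 0 0 -0.146" --pt "0.6 0 0 0 0 0 -0.146"

```text
time_s: 4.05
ee_pos: [0.4511, -0.1565, 0.2653]
eef_rot: [-3.142, -0.0, -3.088]
force: [-0.5, 0.4, -0.6]
grip_width: 0.0564
grip_force: 0.0
```

Request:
move_arm --pt "0.6 0 0 0 0 -0.122 0" --pt "0.6 0 0 0 0 -0.122 0" --pt "0.6 0 0 0 0 -0.122 0" --pt "0.6 0 0 0 0 -0.122 0" --pt "0.6 0 0 0 0 -0.123 0" --pt "0.6 0 0 0 0 0 0"

```text
time_s: 4.65
ee_pos: [0.4497, -0.1564, 0.2644]
eef_rot: [3.141, 0.612, -3.096]
force: [-0.9, 0.2, -0.3]
grip_width: 0.0561
grip_force: 0.0
```

```bash
cat >> h.py <<'E'
Rf=lambda yaw,tilt=np.radians(35): Rt(yaw,tilt)@np.diag([-1,-1,1.])
def wrist():
    o=ctrl.get_obs(); p=ctrl.camera("wrist"); T=np.eye(4); T[:3,:3]=Ro.from_euler("xyz",o["eef_rot"]).as_matrix(); T[:3,3]=o["ee_pos"]
    p["pose"]=T@p["tool_from_camera"]; return p
E
python3 - <<'E'
from h import *
import pickle
o=ctrl.get_obs();print(o["time_s"],o["qpos"].round(2) if hasattr(o["qpos"],"round") else o["qpos"],o["ee_pos"])
plan(face(N,-.0,.0,.2),Rf(N[2])); plan(face(W,0,-.07,.2),Rf(W[2]))
p=wrist();pickle.dump(p,open("w1.pkl","wb"));cv2.imwrite("pics/w1.png",cv2.resize(p["color"],None,fx=1.5,fy=1.5))
E
```

```text
4.65 [-0.62 -0.21  2.03  0.48  0.87 -2.46] [ 0.44973694 -0.15637052  0.26443232]
rotvec(tool) [-0.0027  0.0012 -0.0045] then shift/50mm in target axes [-0.64 -0.3   1.14] F [-0.9  0.2 -0.3]
rotvec(tool) [0.108  0.0012 0.1534] then shift/50mm in target axes [-0.07  5.66  0.75] F [-0.9  0.2 -0.3]
```

View pics/w1.png

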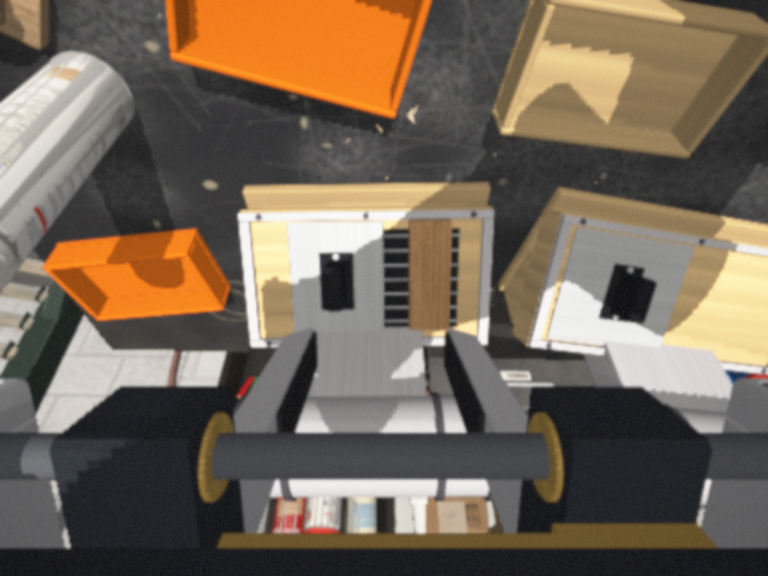

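The wrist view shows both inlets clearly. The narrow rail corners are at (240,211) and (492,208), the bar at (337,280), the offcut at x 411–450, and the wide bar at (632,292). I'll move to hover over the wide grip.

Request:
move_arm --pt "0.6 0 0 0 0.054 0 0.077" --pt "0.6 0 0 0 0.054 0 0.077" --pt "0.6 0 0.8 0.1 0 0 0" --pt "0.6 0 0.8 0.1 0 0 0" --pt "0.6 0 0.8 0.1 0 0 0" --pt "0.6 0 0.8 0.1 0 0 0" --pt "0.6 0 0.8 0.1 0 0 0" --pt "0.6 0 0.8 0.1 0 0 0" --pt "0.6 0 0.8 0.1 0 0 0" --pt "0.6 0 0 0 0 0 0" --pt "0.6 0 0 0 0 0 0"

```text
time_s: 5.8
ee_pos: [0.511, 0.1193, 0.2369]
eef_rot: [-3.139, 0.611, 3.004]
force: [-0.6, -0.3, 0.3]
grip_width: 0.0562
grip_force: 0.0
```

Run:
```python
from h import *
import pickle
from scipy.optimize import least_squares
p1=pickle.load(open("w1.pkl","rb")); r=.008
L=[((-.072,-.125,r),(240,211)),((-.072,.125,r),(492,208)),((.072,-.125,r),(248,347))]
f=lambda q:np.concatenate([proj(p1,face(q,*X))-np.array(uv)/1.5 for X,uv in L])
q=least_squares(f,N).x;print("N wrist",q.round(4),f(q).round(1))
for nm,uv,w in(("bar L",(320,254),.0405),("bar R",(354,254),.0405),("offL",(411,219),.022),("offR",(450,219),.022),("grille",(384,300),0),("grilleR",(460,300),0)):
    print(nm,least_squares(lambda a:proj(p1,face(q,a[0],a[1],w))-np.array(uv)/1.5,[0,0]).x.round(4))
o=ctrl.get_obs();print(o["time_s"],np.round(o["qpos"],2)); plan(face(W,0,-.07,.1),Rf(W[2]))
p=wrist();pickle.dump(p,open("w2.pkl","wb"));cv2.imwrite("pics/w2.png",cv2.resize(p["color"],None,fx=1.5,fy=1.5))
```

```text
N wrist [ 0.6204 -0.1626  0.0515] [-1.8 -0.5  1.1  0.7  0.8  0.7]
bar L [-0.034  -0.0412]
bar R [-0.0339 -0.0098]
offL [-0.064   0.0437]
offR [-0.0639  0.0807]
grille [0.0219 0.0181]
grilleR [0.0222 0.0976]
5.8 [ 0.28 -0.06  1.97 -0.37  0.7  -0.93]
rotvec(tool) [ 0.0001 -0.0001  0.0039] then shift/50mm in target axes [-0.03  0.03  2.05] F [-0.6 -0.3  0.3]
```

View pics/w2.png

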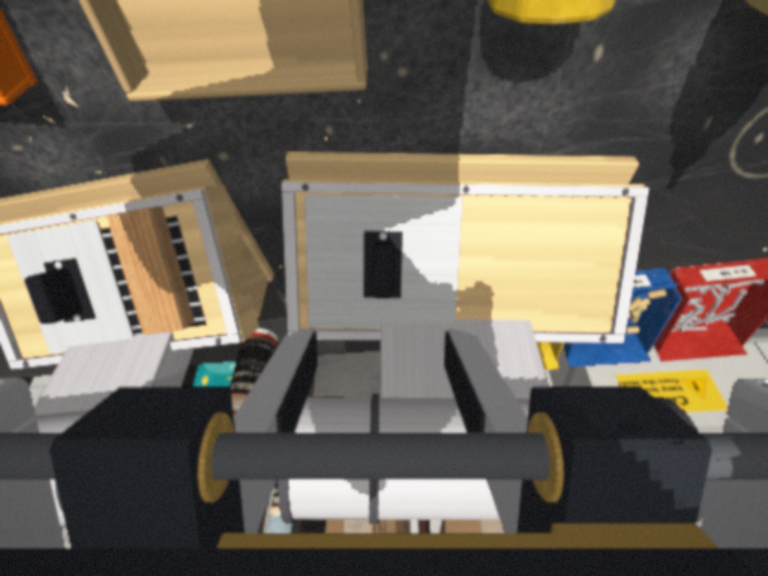

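The wide inlet is now centred: the plate spans x 305–463, and the grip's black base spans x 363–402, y 231–298. The narrow inlet is at left.

Run:
```python
from h import *
import pickle
from scipy.optimize import least_squares
p1=pickle.load(open("w1.pkl","rb"));p2=pickle.load(open("w2.pkl","rb")); r=.008
def fit(p,L,q0):
    f=lambda q:np.concatenate([proj(p,face(q,*X))-np.array(uv)/1.5 for X,uv in L])
    q=least_squares(f,q0).x;print(q.round(4),f(q).round(1));return q
def at(p,q,uv,w): return least_squares(lambda a:proj(p,face(q,a[0],a[1],w))-np.array(uv)/1.5,[0,0]).x.round(4)
q=fit(p2,[((-.072,-.155,r),(282,183)),((-.072,.155,r),(648,187)),((.072,.155,r),(628,341)),((-.062,.145,r),(631,196))],W)
print("base corners W",at(p2,q,(363,231),.006),at(p2,q,(402,298),.006),at(p2,q,(402,298),.0405),"plate R",at(p2,q,(463,260),.0045),"plateL",at(p2,q,(304,260),.0045))
q=fit(p1,[((-.072,-.125,r),(240,211)),((-.072,.125,r),(492,208)),((.072,-.125,r),(248,347))],N)
print("base N",at(p1,q,(320,254),.006),at(p1,q,(355,311),.006),"plate",at(p1,q,(289,280),.0045),at(p1,q,(383,280),.0045),"off low",at(p1,q,(411,219),.022),at(p1,q,(450,219),.022))
# predicted bar top corners in p2
q=W
for u in(-.0225,.0225):
  for v in(-.0795,-.0615): print(proj(p2,face(q,u,v,.0405))*1.5, proj(p2,face(q,u,v,.0045))*1.5)
c=p2["color"][135:215,225:285];cv2.imwrite("pics/z.png",cv2.resize(np.clip(c.astype(float)*2.5,0,255).astype(np.uint8),None,fx=7,fy=7,interpolation=cv2.INTER_CUBIC))
```

```text
[ 0.6401  0.1732 -0.1351] [-0.4  1.1  0.2 -2.  -2.5  1.9  2.4  0.1]
base corners W [-0.0325 -0.0864] [ 0.0283 -0.0517] [ 0.0187 -0.0533] plate R [-0.0064  0.0024] plateL [-0.0066 -0.1395]
[ 0.6204 -0.1626  0.0515] [-1.8 -0.5  1.1  0.7  0.8  0.7]
base N [-0.0281 -0.0462] [ 0.0319 -0.0122] plate [-0.0011 -0.0793] [-0.0007  0.0171] off low [-0.064   0.0437] [-0.0639  0.0807]
[370.12446551 245.54554905] [371.03493969 239.42464823]
[392.71999265 245.63553232] [391.54893865 239.50664731]
[370.22002449 299.93074845] [371.09558146 289.12204983]
[392.09688757 300.0149797 ] [391.01548532 289.19926947]
```

View pics/z.png

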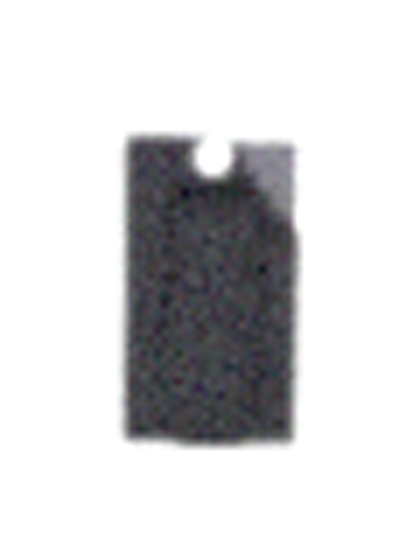

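```bash
cat >> h.py <<'E'
W=np.array([.639,.1733,-.138]);N=np.array([.6215,-.1625,.0512])
E
python3 - <<'E'
from h import *
plan(face(W,0,-.07,.012),Rf(W[2]))
E
```

```text
rotvec(tool) [-0.0025  0.0001 -0.0007] then shift/50mm in target axes [-0.06  0.04  3.83] F [ 0.2 -0.9  0.3]
```

Request:
move_arm --pt "0.6 0 0 0.6 0 0 0" --pt "0.6 -0.05 0.05 0.6 0 0 0" --pt "0.6 0 0 0.6 0 0 0" --pt "0.6 0 0 0.6 0 0 0" --pt "0.6 0 0 0.5 0 0 0" --pt "0.6 0 0 0.4 0 0 0" --pt "0.6 0 0 0.3 0 0 0" --pt "0.6 0 0 0.2 0 0 0" --pt "0.6 0 0 0 0 0 0"

```text
time_s: 6.75
ee_pos: [0.621, 0.1042, 0.0819]
eef_rot: [-3.14, 0.61, 3.001]
force: [-0.1, -0.4, 1.3]
grip_width: 0.0564
grip_force: 0.0
```

Request:
move_arm --pt "0 0 0 0 0 0 0" --pt "0 0 0 0 0 0 0" --pt "0 0 0 0 0 0 0" --pt "0 0 0 0 0 0 0" --force 30

```text
time_s: 7.15
ee_pos: [0.6207, 0.1056, 0.0831]
eef_rot: [3.141, 0.612, 3.002]
force: [-0.1, 0.8, -0.3]
grip_width: 0.0278
grip_force: 0.0
```

Request:
move_arm --pt "0 0 0 0 0 0 0" --pt "0 0 0 0 0 0 0" --pt "0 0 0.1 0 0 0 0" --pt "0 0 0.2 0 0 0 0" --pt "0 0 0.2 0 0 0 0" --pt "0 0 0.2 0 0 0 0" --pt "0 0 0.2 0 0 0 0" --pt "0 0 0.2 0 0 0 0" --pt "0 0 0.2 0 0 0 0" --pt "0 0 0.2 0 0 0 0" --pt "0 0 0.2 0 0 0 0" --pt "0 0 0.2 0 0 0 0" --pt "0 0 0.2 0 0 0 0" --pt "0 0 0.2 0 0 0 0" --pt "0 0 0.1 0 0 0 0" --pt "0 0 0 0 0 0 0"

```text
time_s: 8.75
ee_pos: [0.6391, 0.2252, 0.0829]
eef_rot: [3.14, 0.614, 3.002]
force: [24.8, -0.5, -10.1]
grip_width: 0.018
grip_force: 30.0
```

Request:
move_arm --pt "0 -0.03 0 0.03 0 0 0" --pt "0 0 0.1 0 0 0 0" --pt "0 0 0.1 0 0 0 0" --pt "0 0 0.1 0 0 0 0" --pt "0 0 0 0 0 0 0"

```text
time_s: 9.25
ee_pos: [0.6413, 0.2378, 0.0827]
eef_rot: [-3.137, 0.61, 3.002]
force: [-13.3, -15.2, 16.8]
grip_width: 0.0175
grip_force: 30.0
```

Request:
move_arm --pt "0 0.01 0.06 -0.02 0 0 0" --pt "0 0 0.05 0 0 0 0" --pt "0 0 0 0 0 0 0"

```text
time_s: 9.55
ee_pos: [0.6412, 0.238, 0.0825]
eef_rot: [-3.129, 0.608, 3.0]
force: [-10.2, -47.6, 18.5]
grip_width: 0.0179
grip_force: 30.0
```

Request:
move_arm --pt "0 0 -0.11 0 0 0 0" --pt "0.5 0 0 0 0 0 0" --pt "0.5 0 0 0 0 0 0" --pt "0.5 0 0 0 0 0 0" --pt "0.5 0 0 0 0 0 0" --pt "0.5 0 0 -0.2 0 0 0" --pt "0.5 0 0 -0.6 0 0 0" --pt "0.5 0 0 -0.8 0 0 0" --pt "0.5 0 0 -0.8 0 0 0" --pt "0.65 0 0 -0.8 0 0 0" --pt "0.65 0 0 0 0 0 0"

```text
time_s: 10.65
ee_pos: [0.5488, 0.2534, 0.2195]
eef_rot: [3.136, 0.617, 3.0]
force: [0.4, 0.1, -0.0]
grip_width: 0.059
grip_force: 0.0
```

Run:
```python
from h import *
from scipy.optimize import least_squares
plan(face(N,0,.0625,.16),Rf(N[2]))
p=wrist()
for r in ctrl.cut_out("wide_damper_grip",p)[:2]:
    ys,xs=np.nonzero(r["mask"]); print(r["conf"],r["centre"],xs.min(),xs.max())
    uv=np.array(r["centre"])[::-1]; print(least_squares(lambda a:proj(p,face(W,a[0],a[1],.0045))-uv,[0,0]).x)
```

```text
rotvec(tool) [-0.1051  0.0063 -0.1574] then shift/50mm in target axes [ 0.85 -7.13 -0.2 ] F [ 0.4  0.1 -0. ]
0.7 [169.7, 252.7] 195 306
[-0.00817231  0.0667937 ]
```

Request:
move_arm --pt "0.65 0 0 0 -0.05 0 -0.08" --pt "0.65 0 0 0 -0.055 0.006 -0.077" --pt "0.65 0.45 -0.5 0 0 0 0" --pt "0.65 0.4 -0.63 0 0 0 0" --pt "0.65 0 -0.75 -0.02 0 0 0" --pt "0.65 0 -0.75 -0.02 0 0 0" --pt "0.65 0 -0.75 -0.02 0 0 0" --pt "0.65 0 -0.75 -0.02 0 0 0" --pt "0.65 0 -0.75 -0.02 0 0 0" --pt "0.65 0 -0.75 -0.02 0 0 0" --pt "0.65 0 -0.75 -0.02 0 0 0" --pt "0.65 0 -0.75 -0.02 0 0 0" --pt "0.65 0 0 0 0 0 0" --pt "0.65 0 0 0 0 0 0"

```text
time_s: 12.15
ee_pos: [0.5273, -0.1071, 0.1962]
eef_rot: [-3.138, 0.602, -3.093]
force: [0.1, 1.3, 0.2]
grip_width: 0.0611
grip_force: 0.0
```

Run:
```python
from h import *
import pickle
plan(face(N,-.005,.0625,.004),Rf(N[2])); print(np.round(ctrl.get_obs()["qpos"],2))
p=wrist();pickle.dump(p,open("w3.pkl","wb"));cv2.imwrite("pics/w3.png",cv2.resize(p["color"],None,fx=1.5,fy=1.5))
```

```text
rotvec(tool) [-0.0051 -0.0087 -0.0023] then shift/50mm in target axes [0.03 0.05 3.  ] F [0.1 1.3 0.2]
[-0.39  0.    2.    0.42  0.62 -2.29]
```

View pics/w3.png

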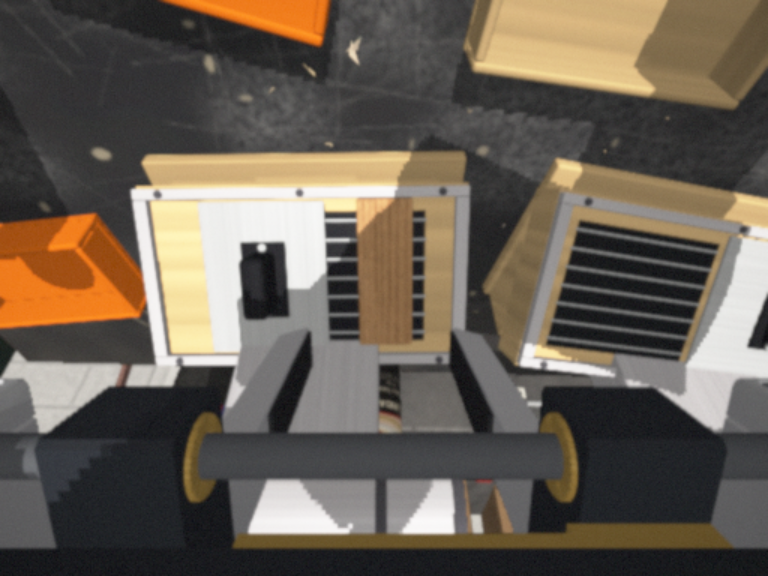

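The wide grille is now fully uncovered. The offcut spans x 358–412, centred under the tool at x 384, so I'll descend.

Request:
move_arm --pt "0.65 0 0 0.5 -0.005 -0.009 0" --pt "0.65 0 0.03 0.5 0 0 0" --pt "0.65 0 0 0.5 0 0 0" --pt "0.65 0 0 0.5 0 0 0" --pt "0.65 0 0 0.4 0 0 0" --pt "0.65 0 0 0.3 0 0 0" --pt "0.65 0 0 0.15 0 0 0" --pt "0.65 0 0 0.1 0 0 0" --pt "0.65 0 0 0 0 0 0"

```text
time_s: 13.1
ee_pos: [0.6122, -0.0998, 0.0766]
eef_rot: [3.141, 0.613, -3.089]
force: [0.0, 0.9, 0.7]
grip_width: 0.061
grip_force: 0.0
```

Request:
move_arm --pt "0.2 0 0 0 0 0 0" --pt "0.2 0 0 0 0 0 0" --pt "0.2 0 0 0 0 0 0" --pt "0.2 0 0 0 0 0 0" --pt "0.2 0 0 0 0 0 0" --force 25

```text
time_s: 13.6
ee_pos: [0.6122, -0.1005, 0.0774]
eef_rot: [3.141, 0.614, -3.09]
force: [-6.5, 0.3, 6.1]
grip_width: 0.0394
grip_force: 25.0
```

Request:
move_arm --pt "0.2 0 0 -0.15 0 0 0" --pt "0.2 0 0 -0.35 0 0 0" --pt "0.2 0 0 -0.5 0 0 0" --pt "0.2 0 0 -0.5 0 0 0" --pt "0.2 0 0 -0.5 0 0 0" --pt "0.2 0 0 -0.5 0 0 0" --pt "0.2 0.3 0 -0.4 0 0 0" --pt "0.2 0.3 0 -0.4 0 0 0" --pt "0.2 0 0 0 0 0.122 0" --pt "0.2 0 0 0 0 0.122 0" --pt "0.2 0 0 0 0 0.122 0" --pt "0.2 0 0 0 0 0.122 0" --pt "0.2 0 0 0 0 0.124 0" --pt "0.2 0 0 0 0 0 0"

```text
time_s: 15.0
ee_pos: [0.4935, -0.1066, 0.1942]
eef_rot: [-3.141, -0.003, -3.09]
force: [0.2, 0.1, -0.8]
grip_width: 0.0397
grip_force: 25.0
```

Request:
move_arm --pt "0.2 0 0 0 0 0 0.14" --pt "0.2 0 0 0 0 0 0.14" --pt "0.2 0 0 0 0 0 0.14" --pt "0.2 0 0 0 0 0 0.14" --pt "0.2 0 0 0 0 0 0.14" --pt "0.2 0 0 0 0 0 0.14" --pt "0.2 0 0 0 0 0 0.14" --pt "0.2 0 0 0 0 0 0.14" --pt "0.2 0 0 0 0 0 0.14" --pt "0.2 0 0 0 0 0 0.14" --pt "0.2 0 0 0 0 0 0.14" --pt "0.2 0 0 0 0 0 0.15" --pt "0.2 0 0 0 0 0 0"

```text
time_s: 16.3
ee_pos: [0.4923, -0.1068, 0.1946]
eef_rot: [3.138, -0.0, 1.5]
force: [0.1, -0.6, -0.1]
grip_width: 0.0403
grip_force: 25.0
```

Run:
```python
from h import *
o=ctrl.get_obs();print(o["time_s"],o["ee_pos"],o["eef_rot"],o["grip_width"],o["grip_force"])
plan(np.array([.4265,.0325,.08]),Rt(np.pi/2-.071,0))
p=wrist();print(p["pose"][:3,3])
for r in ctrl.cut_out("scrap_tray",p)[:3]:
    ys,xs=np.nonzero(r["mask"]);print(r["conf"],r["centre"],xs.min(),xs.max(),ys.min(),ys.max())
cv2.imwrite("pics/w4.png",cv2.resize(p["color"],None,fx=1.5,fy=1.5))
```

```text
16.3 [ 0.49234713 -0.10676905  0.19461458] [ 3.13825384e+00 -4.99789044e-04  1.50031753e+00] 0.040318174149350273 24.99248296022415
rotvec(tool) [ 0.0033 -0.0005  0.0005] then shift/50mm in target axes [ 2.68 -1.51  2.29] F [ 0.1 -0.6 -0.1]
[ 0.49697036 -0.03452654  0.37430546]
0.94 [68.9, 186.9] 135 234 0 140
0.84 [225.2, 177.8] 145 222 195 330
```

View pics/w4.png

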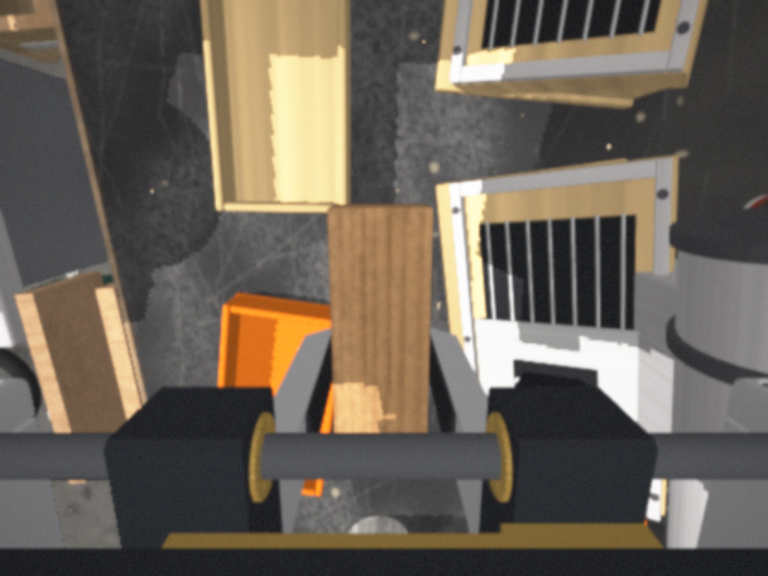

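The offcut is held squarely. The plywood tray's near corners are at (214,210) and (349,208). I'll move over it.

Request:
move_arm --pt "0.2 0.55 -0.3 0.1 0 0 0" --pt "0.2 0.55 -0.3 0.3 0 0 0" --pt "0.2 0.55 -0.3 0.3 0 0 0" --pt "0.2 0.55 -0.3 0.3 0 0 0" --pt "0.2 0.48 -0.31 0.3 0 0 0" --pt "0.2 0 0 0.4 0 0 0" --pt "0.2 0 0 0.5 0 0 0" --pt "0.2 0 0 0 0 0 0"

```text
time_s: 17.2
ee_pos: [0.4251, 0.0323, 0.0824]
eef_rot: [-3.139, -0.0, 1.507]
force: [-0.1, -0.8, -0.1]
grip_width: 0.0397
grip_force: 25.0
```

Run:
```python
from h import *
import pickle
o=ctrl.get_obs(); T=np.eye(4)
plan(np.array([.4265,.0325,.014]),Rt(np.pi/2-.071,0))
# check with previous picture corners
R=Ro.from_euler("xyz",[3.13825,-.0005,1.50032]).as_matrix();T[:3,:3]=R;T[:3,3]=[.49235,-.10677,.19461]
p=wrist();q=dict(p);q["pose"]=T@p["tool_from_camera"]
a=onz(q,(214/1.5,210/1.5),.04);b=onz(q,(349/1.5,208/1.5),.04);m=(a+b)/2
print(a,b,"centre est",m[:2]+.085*np.array([.071,.9975]))
for r in ctrl.cut_out("scrap_tray",p)[:3]:
    ys,xs=np.nonzero(r["mask"]);print(r["conf"],r["centre"],xs.min(),xs.max(),ys.min(),ys.max(), onz(p,(xs.min(),r["centre"][0]),.04),onz(p,(xs.max(),r["centre"][0]),.04))
```

```text
rotvec(tool) [-0.0023 -0.0004  0.0074] then shift/50mm in target axes [0.01 0.03 1.37] F [-0.1 -0.8 -0.1]
[ 0.37039362 -0.04819623  0.04      ] [ 0.47320694 -0.05396747  0.04      ] centre est [0.42783528 0.03370565]
0.97 [134.5, 275.7] 194 328 101 287 [0.38426281 0.09649505 0.04      ] [0.48557166 0.09005728 0.04      ]
0.55 [350.6, 235.4] 204 296 340 355 [ 0.37088854 -0.09993365  0.04      ] [ 0.45618206 -0.10522559  0.04      ]
```

Request:
move_arm --pt "0.2 0 0.05 0.3 0 0 0.007" --pt "0.2 0 0 0.35 0 0 0" --pt "0.2 0 0 0.3 0 0 0" --pt "0.2 0 0 0.2 0 0 0" --pt "0.2 0 0 0.12 0 0 0" --pt "0.2 0 0 0.08 0 0 0" --pt "0.2 0 0 0 0 0 0"

```text
time_s: 18.0
ee_pos: [0.4294, 0.032, 0.0171]
eef_rot: [3.14, -0.0, 1.497]
force: [-0.3, 0.0, -1.1]
grip_width: 0.0399
grip_force: 25.0
```

Request:
move_arm --pt "0.53 0 0 0 0 0 0" --pt "0.53 0 0 0 0 0 0" --pt "0.53 0 0 0 0 0 0" --pt "0.53 0 0 -0.2 0 0 0" --pt "0.53 0 0 -0.4 0 0 0" --pt "0.53 0 0 -0.8 0 0 0" --pt "0.53 0 0 -0.9 0 0 0" --pt "0.53 0 0 -0.9 0 0 0" --pt "0.53 0 0 -0.8 0 0 0" --pt "0.53 0 0 0 0 0 0"

```text
time_s: 19.0
ee_pos: [0.4307, 0.032, 0.2226]
eef_rot: [3.131, -0.001, 1.496]
force: [0.8, -0.7, -1.0]
grip_width: 0.0495
grip_force: 0.0
```

Run:
```python
from h import *
o=ctrl.get_obs();print(o["ee_pos"],o["eef_rot"],np.round(o["qpos"],2))
plan(face(N,0,-.028,.17),Rf(N[2]))
p=wrist()
for r in ctrl.cut_out("offcut",p)[:2]:
    ys,xs=np.nonzero(r["mask"]);print(r["conf"],r["centre"],xs.min(),xs.max(),ys.min(),ys.max(),onz(p,r["centre"][::-1],.028))
cv2.imwrite("pics/w5.png",cv2.resize(p["color"],None,fx=1.2,fy=1.2))
```

```text
[0.43065251 0.03198191 0.22262822] [ 3.13123748e+00 -1.04392214e-03  1.49647424e+00] [-0.01  0.01  1.81  0.    1.31  0.06]
rotvec(tool) [-0.5078 -0.4474 -1.6396] then shift/50mm in target axes [-1.23 -4.64  1.14] F [ 0.8 -0.7 -1. ]
0.71 [167.0, 251.9] 236 266 127 209 [0.43204424 0.04420444 0.028     ]
```

View pics/w5.png

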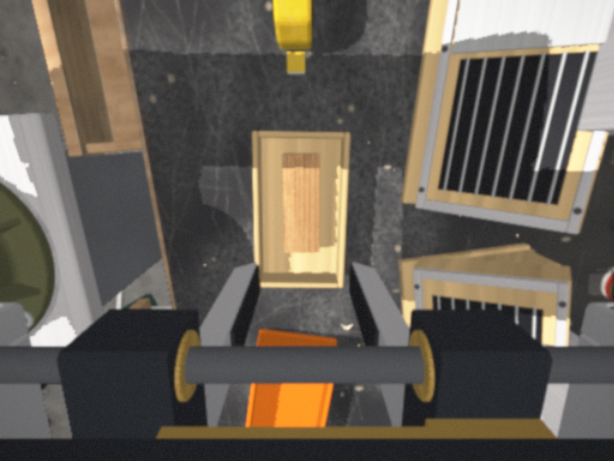

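The offcut lies flat inside the plywood tray at (301,202). On to the narrow grip.

Request:
move_arm --pt "0.6 0 0 0 0 0 -0.14" --pt "0.6 0 0 0 0 0 -0.14" --pt "0.6 0 0 0 0 0 -0.14" --pt "0.6 0 0 0 0 0 -0.14" --pt "0.6 0 0 0 0 0 -0.14" --pt "0.6 0 0 0 0 0 -0.14" --pt "0.6 0 0 0 0 0 -0.14" --pt "0.6 0 0 0 0 0 -0.14" --pt "0.6 0 0 0 0 0 -0.14" --pt "0.6 0 0 0 0 0 -0.14" --pt "0.6 0 0 0 0 0 -0.14" --pt "0.6 0 0 0 0 0 -0.15" --pt "0.6 0 0 0 0 -0.122 0" --pt "0.6 0 0 0 0 -0.122 0" --pt "0.6 0 0 0 0 -0.122 0" --pt "0.6 0 0 0 0 -0.122 0" --pt "0.6 0 0 0 0 -0.123 0" --pt "0.6 0 0 0 0 0 0"

```text
time_s: 20.9
ee_pos: [0.4268, 0.032, 0.2145]
eef_rot: [3.141, 0.611, -3.097]
force: [-0.1, -1.0, -0.0]
grip_width: 0.0567
grip_force: 0.0
```

Request:
move_arm --pt "0.6 -0.15 -0.58 0.14 0 0 0" --pt "0.6 -0.15 -0.58 0.14 0 0 0" --pt "0.6 -0.15 -0.58 0.14 0 0 0" --pt "0.6 -0.15 -0.58 0.14 0 0 0" --pt "0.6 -0.15 -0.58 0.14 0 0 0" --pt "0.6 -0.15 -0.58 0.14 0 0 0" --pt "0.6 -0.15 -0.58 0.14 0 0 0" --pt "0.6 -0.15 -0.58 0.14 0 0 0" --pt "0.6 0 0 0 0 0 0" --pt "0.6 0 0 0 0 0 0"

```text
time_s: 21.9
ee_pos: [0.5206, -0.1961, 0.2043]
eef_rot: [3.138, 0.609, -3.099]
force: [-0.1, 1.3, 0.4]
grip_width: 0.0564
grip_force: 0.0
```

Run:
```python
from h import *
from scipy.optimize import least_squares
print(np.round(ctrl.get_obs()["qpos"],2))
plan(face(N,0,-.028,.013),Rf(N[2]))
p=wrist()
g=p["color"].max(2); m=(g<45).astype(np.uint8); m[225:]=0;m[:140]=0
n,l,s,c=cv2.connectedComponentsWithStats(m)
for i in range(1,n):
    if 500<s[i][4]<4000: print("dark",s[i]*1.0,c[i],least_squares(lambda a:proj(p,face(N,a[0],a[1],.006))-c[i],[0,0]).x)
for r in ctrl.cut_out("narrow_damper_grip",p)[:2]:
    ys,xs=np.nonzero(r["mask"]);print(r["conf"],r["centre"],xs.min(),xs.max(),least_squares(lambda a:proj(p,face(N,a[0],a[1],.0045))-np.array(r["centre"])[::-1],[0,0]).x)
```

```text
[-0.6   0.06  1.93  0.55  0.72 -2.55]
rotvec(tool) [-0.001  -0.0017 -0.0068] then shift/50mm in target axes [-0.16  0.01  3.08] F [-0.1  1.3  0.4]
dark [ 239.  167.   27.   45. 1016.] [252.36614173 190.07086614] [ 0.00301842 -0.02990295]
dark [447. 168.  65.  17. 512.] [479.04296875 176.1640625 ] [-0.01249901  0.24319324]
dark [443. 180.  69.  17. 524.] [476.96755725 188.07061069] [0.00223203 0.24345222]
dark [439. 191.  73.  18. 539.] [475.35064935 199.68089054] [0.01690358 0.24420996]
dark [435. 203.  77.  17. 554.] [473.23646209 210.99819495] [0.03149879 0.24429611]
0.72 [190.0, 273.8] 170 387 [ 0.00345915 -0.00364504]
0.66 [181.9, 251.2] 212 291 [-0.00685696 -0.03125538]
```

Request:
move_arm --pt "0.6 0 0 0.3 0 0 0.1" --pt "0.6 -0.1 -0.04 0.6 0 0 0" --pt "0.6 -0.06 0 0.6 0 0 0" --pt "0.6 0 0 0.6 0 0 0" --pt "0.6 0 0 0.4 0 0 0" --pt "0.6 0 0 0 0 0 0"

```text
time_s: 22.6
ee_pos: [0.5987, -0.1937, 0.1055]
eef_rot: [3.069, 0.605, 3.065]
force: [-0.5, -0.5, 0.7]
grip_width: 0.0562
grip_force: 0.0
```

Run:
```python
from h import *
print(np.round(ctrl.get_obs()["qpos"],3))
plan(face(N,0,-.030,.013),Rf(N[2]))
```

```text
[-0.501  0.349  1.839  0.659  0.512 -2.528]
rotvec(tool) [-0.0003 -0.0018 -0.105 ] then shift/50mm in target axes [-0.01 -0.    0.57] F [-0.5 -0.5  0.7]
```

The q6 joint is too close to its limit for the exact square yaw. The friction is small, so I'll straddle the bar slightly turned and push it shut with one finger instead of grasping it.

Request:
move_arm --pt "0.4 0 0 0 0 0 0.05" --pt "0.4 0 0 0.25 0 0 0" --pt "0.4 0 0 0.2 0 0 0" --pt "0.4 0 0 0.1 0 0 0" --pt "0.4 0 0 0 0 0 0"

```text
time_s: 23.1
ee_pos: [0.6147, -0.1944, 0.0844]
eef_rot: [3.037, 0.603, 3.004]
force: [-0.0, -0.9, 0.1]
grip_width: 0.0377
grip_force: 0.0
```

Run:
```python
from h import *
o=ctrl.get_obs();print(np.round(o["qpos"],3),o["grip_width"])
plan(face(N,0,-.030,.013),Rf(N[2]))
R0=Ro.from_euler("xyz",o["eef_rot"]).as_matrix(); print("y_inlet in tool", R0.T@np.array([-np.sin(N[2]),np.cos(N[2]),0]))
```

```text
[-0.486  0.411  1.812  0.693  0.474 -2.507] 0.037676847005842194
rotvec(tool) [-0.0026  0.0007 -0.1548] then shift/50mm in target axes [0.   0.03 0.04] F [-0.  -0.9  0.1]
y_inlet in tool [ 0.15421531  0.98803369 -0.00265777]
```

Request:
move_arm --pt "0.4 0.015 0.1 0 0 0 0" --pt "0.4 0.03 0.2 0 0 0 0" --pt "0.4 0.03 0.2 0 0 0 0" --pt "0.4 0.03 0.2 0 0 0 0" --pt "0.4 0.03 0.2 0 0 0 0" --pt "0.4 0.03 0.2 0 0 0 0" --pt "0.4 0.03 0.2 0 0 0 0" --pt "0.4 0.03 0.2 0 0 0 0" --pt "0.4 0.03 0.2 0 0 0 0" --pt "0.4 0.015 0.1 0 0 0 0" --pt "0.4 0 0 0 0 0 0"

```text
time_s: 24.2
ee_pos: [0.6105, -0.1036, 0.0856]
eef_rot: [3.038, 0.605, 3.004]
force: [-3.9, -6.0, 1.0]
grip_width: 0.0379
grip_force: 3.0
```

Request:
move_arm --pt "0.4 0.01 0.08 0 0 0 0" --pt "0.4 0.01 0.08 0 0 0 0" --pt "0.4 0 0 0 0 0 0"

```text
time_s: 24.5
ee_pos: [0.6108, -0.1009, 0.0859]
eef_rot: [3.044, 0.609, 3.001]
force: [-3.9, -49.0, -8.8]
grip_width: 0.0417
grip_force: 24.4
```

Request:
move_arm --pt "0.4 0 0 0 0 0 0" --pt "0.4 -0.03 -0.2 0 0 0 0" --pt "0.4 -0.02 -0.15 0 0 0 0" --pt "0.4 0 0 0 0 0 0" --pt "0.4 0 0 -0.3 0 0 0" --pt "0.4 0 0 -0.6 0 0 0" --pt "0.4 0 0 -0.8 0 0 0" --pt "0.4 0 0 -0.8 0 0 0" --pt "0.4 0 0 -0.8 0 0 0" --pt "0.4 0 0 0 0 0 0"

```text
time_s: 25.5
ee_pos: [0.5161, -0.1175, 0.2251]
eef_rot: [3.039, 0.611, 3.005]
force: [-0.8, -0.2, -0.0]
grip_width: 0.0378
grip_force: 0.0
```

Run:
```python
from h import *
o=ctrl.get_obs();print(o["time_s"],o["force"],np.round(o["qpos"],2))
p=wrist();cv2.imwrite("pics/w6.png",cv2.resize(p["color"],None,fx=1.5,fy=1.5))
```

```text
25.5 [-0.82519508 -0.17952067 -0.01736571] [-0.43 -0.06  2.    0.43  0.68 -2.16]
```

View pics/w6.png

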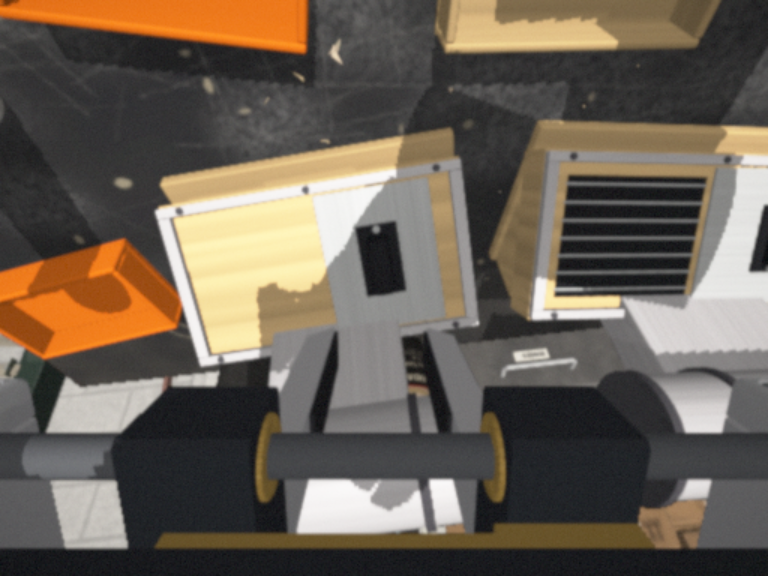

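The narrow grille is fully covered, with its plate at x 315–440. The wide grille, around (630,235), is fully exposed. The arm is clear, so I'll hand in.

```bash
python3 -c "
from station import ctrl
print(ctrl.hand_in())"
```

```text
the job is handed in; nothing more can be done
None
```

I handed the job in: the wide damper was opened to its stop, the offcut was laid in the plywood tray, then the narrow damper was pushed to its shut stop. I never moved near the bottle, can or tape measure, and the hand-in gave no verdict.

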